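Close the swab case on the bathroom shelf

TASK

Put the lid back on the white swab case on the clear shelf: with the other end held clearly raised, tuck the lid's narrow tongue under the lip at the end of the case, then swing that raised end down so that the lid lies flat on the case inside the low end stop. Let go of it, and leave the glass bottle and the ring holder where they stand.

Things in the scene. Friction and masses are not known exactly. Their poses are not given: they have to be found in the camera images.
- lid_grip (a point): Loose white plastic lid (50 g), flat on the tiles before the shelf: plate 56 mm wide (x), 112 mm long (y), 5 mm thick; a tongue carries on from one end, 138 mm long in all; an upright grip fin 14 mm thick (x), 40 mm long (y), 30 mm high stands on the plate. Point: the fin's centre, 20 mm above the lid's underside, 15 mm below the fin's top. y points to the tongue, z up. Grip across the fin.
- lid_tongue (a point): The middle of the tip of the lid's narrow tongue (30 mm wide, 4 mm thick, 26 mm long, flush with the plate's underside), on the underside: 72 mm from the fin's centre along the lid's y, 20 mm lower. Axes as lid_grip.
- lid_tail (a point): The middle of the lid's other (wide) end, on the underside: 66 mm from the fin's centre against the lid's y, 20 mm lower. Axes as lid_grip.
- case_slot (a point): Slot at one end of the fixed, open white swab case (64 mm wide, 159 mm long): a lip 4 mm thick bridges the case's rim, leaving a slot 46 mm wide, 14 mm high, 21 mm deep for the tongue, easily entered at 12 degrees of tilt. Point: middle of the slot's mouth, under the lip's edge, at rim height. y points level into the slot, x across the case, z up. Lid seated: tongue's tip at about y = +14 mm.
- case_stop (a point): Foot of the low end stop at the case's other end: 8 mm high above the rim, across the whole width. Point: middle of its inner face, at rim height, 131 mm from case_slot; axes as case_slot. The flat lid fits between stop and slot's end with 14 mm of play and lies on the rim, which is 40 mm above the clear shelf and 70 mm above the tiles. No walls beside the lid.
- bottle_mid (a point): A small empty glass bottle standing on the shelf, 38 mm across and 78 mm high, to be left alone; this point is on its axis, half-way up.
- holder_mid (a point): A white ceramic ring holder standing on the shelf, a dish 80 mm across with a cone in its middle, 62 mm high, to be left alone; this point is on its axis, half-way up.
Mind the look-alikes: they are no part of the job. What is shaped like the part that bears lid_grip but pink or red is not meant.

How it is judged:
By the outcome, as a careful person would: the job done as asked, in the order asked, and still so for the second after the job is handed in, with the robot touching nothing.
It also fails if it takes over 40 s, if anything falls off the work surface, if the arm or the gripper's body presses on something with over 40 N, if the wrist force passes 120 N, or if a joint passes its speed limit or range.

ROBOT

A 6-joint arm with a two-finger parallel gripper is mounted at the origin on the work surface. World frame = base frame: x ahead of the robot, y to its left, z up, the work surface at z = 0. Lengths are in m, angles in rad, forces in N, time in s.
With the tool pointing down it reaches from about 0.35 to 0.775 m from the base axis. Payload 5.5 kg.
Tool frame: the origin (TCP) lies midway between the tips of the shut fingers; the grasp point (between the pads) lies 19 mm behind it; z points along the fingers, y is the line along which they close (so a half turn about z gives the same grasp; the last joint's range is limited). The gripper opens to 85 mm and grips with 20 to 120 N. Pads are 22 mm wide; open, the fingers measure 114 mm over their backs; the gripper's body (76 mm by 85 mm) begins 54 mm behind the grasp point. The pads swing forward as they close: fully open they stand 13 mm farther back than shut.
Start: joints at [1.143, 0.313, 0.046, 1.304, 0, 1.431], TCP at [0.163, 0.551, 0.231] pointing down, gripper open.
Joint ranges: [-2.76, 2.76], [-0.86, 1.69], [-1.03, 1.26], [-2.2, 2.34], [-1.47, 1.5], [-3.14, 3.14]. Speed limits (rad/s): [2.57, 2.57, 3.14, 3.14, 3.14, 3.14].

INTERFACE

Orientations are given as a unit quaternion [w, x, y, z].
In Python, from workcell import env gives the robot as it stands. The module is installed in compiled form; this text tells all that it offers.
- The arm moves only by the tool servo_tool, never from a script. Its argument "increments" is a list of rows, each an object of numbers: "grip": the closure, from 0 (fully open) to 1 (shut); "x", "y", "z": the shift along the tool's x, y, z in mm; "roll": the turn about the tool's z in degrees. In form: [{"grip": .., "x": .., "y": .., "z": .., "roll": ..}, ...]. A call has 1 to 5 rows; each row shifts and turns the commanded pose from where the row before left it, along the tool's axes as they then stand; what a row does not reach is not made up. A row lasts 1/12 s, in which the tool goes at most 41.7 mm and 7.16 degrees, less where a joint would pass 70% of its speed; a pose out of reach is approached as far as the arm can. A call is refused whole if a number of a shift passes 41.7 or a number of a turn 7.16, either way. A call with a gripper value outside its range is refused whole. The fingers move at their own pace and stop on an object; "grip_force" is the grip in N (left out, the last holds). Time passes only in rows, so rows that do not move let the fingers close. It gives the time, the measured TCP pose, the force, the opening and the grip force at its end, in the units of the state.
- env.get_state(): the state, without advancing time (a new reading comes with each control period).
- env.read_camera(name): name is "side" or "top"; returns the picture (480x640x3 uint8, red, green, blue); there is no depth.
- env.get_calibration(name): a dict with "vertical_fov" (degrees; the focal length in pixels is half the picture's height over the tangent of half this angle, whatever the lens; pixels are square), "cx", "cy" (the principal point, pixels), "rvec" (rotation vector, rad) and "tvec" (3), from world to camera coordinates, as OpenCV has them. Camera axes: x right, y down, z forward; pixel columns grow to the right and rows downward; lengths in m; the calibration is good to about 2 mm. A picture is of the moment at which its call begins. get_calibration takes no time and is no camera call.
- env.hand_in(): hands the job in; it is judged then, once.
The state is a dict: "clock": time; "joint_pos": joint angles; "qvel": joint speeds; "tau": joint torques, N m; "tcp_pos": TCP position; "orientation": TCP orientation; "wrist_force": force on the tool from outside, world axes, zero at the start; "ft_torque": the same for the moment, N m; "finger_gap": finger opening in m; "grip_force": force on a finger pad.
Only numpy, scipy, OpenCV 4.12 (cv2) and the standard library are available. Lean on these libraries where they do the work, as an engineer would, in place of code of your own. Each camera call takes 0.05 s, during which the arm holds its last target. There are 200 camera calls.

## Working session

There is one attempt and no reset: what is moved stays moved. The work goes in short steps, Python scripts to look and compute and a tool call to move; the robot and the scene stay as the last step left them, time stands still between calls to the robot, and variables do not carry over. Pictures are saved under pics/ and viewed, at most 10 in all, crops included, and the job is handed in when it is done.

Besides the shell and the picture viewer there is one more tool, called after "Request:" as name(argument=value, ...), one argument or row to a line, values as JSON. servo_tool: Moves the arm, as the interface text tells. Its arguments: {"type":"object","properties":{"increments":{"type":"array"},"grip_force":{"type":"number"}},"required":["increments"]}

```bash
mkdir -p pics
python3 - <<'E'
from workcell import env
import cv2
for n in("top","side"):
    im=env.read_camera(n); cv2.imwrite(f"pics/{n}0.png",im[:,:,::-1]); print(env.get_calibration(n))
print(env.get_state())
E
```

```text
{'vertical_fov': 45.372732446234274, 'cx': 328.9727785617226, 'cy': 246.19059265898818, 'rvec': array([ 2.14365458, -2.11458453,  0.17991512]), 'tvec': array([-0.0656683 ,  0.48988797,  1.20593919])}
{'vertical_fov': 57.028449845714626, 'cx': 324.4373591400186, 'cy': 240.75806496720975, 'rvec': array([ 2.28789141, -0.18715836,  0.08816301]), 'tvec': array([-0.48745035,  0.06800662,  0.89303022])}
{'clock': 0.1, 'joint_pos': array([ 1.14340400e+00,  3.13932939e-01,  4.50668463e-02,  1.30361062e+00,
       -5.96331453e-07,  1.43118169e+00]), 'qvel': array([ 0.00087126, -0.00073971,  0.00263738, -0.00033866,  0.0004623 ,
        0.00189785]), 'tau': array([ 1.91810599e-03, -4.81725669e+01,  2.99243277e+01,  1.27437679e-02,
       -1.61454759e-04,  4.24571192e-05]), 'tcp_pos': array([0.16301741, 0.55091499, 0.23048318]), 'orientation': array([-2.34733607e-04,  1.43392799e-01,  9.89665499e-01, -8.06737900e-04]), 'wrist_force': array([-0.03184703,  0.1853346 ,  0.35514547]), 'ft_torque': array([-0.01514622,  0.0296943 , -0.01335998]), 'grip_force': 0.0, 'finger_gap': 0.08530924694392689}
```

View pics/top0.png

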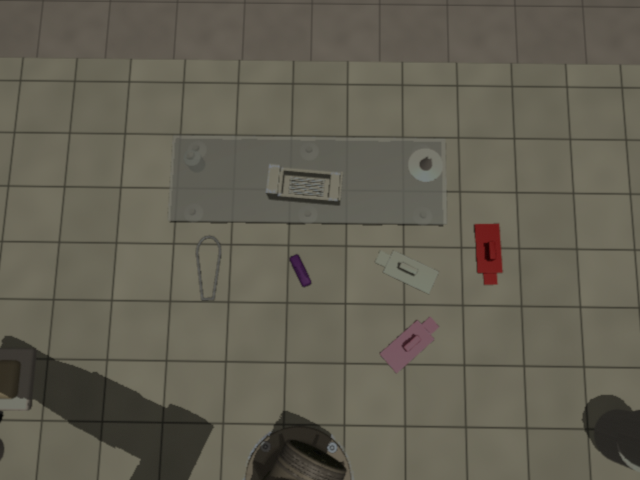

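View pics/side0.png

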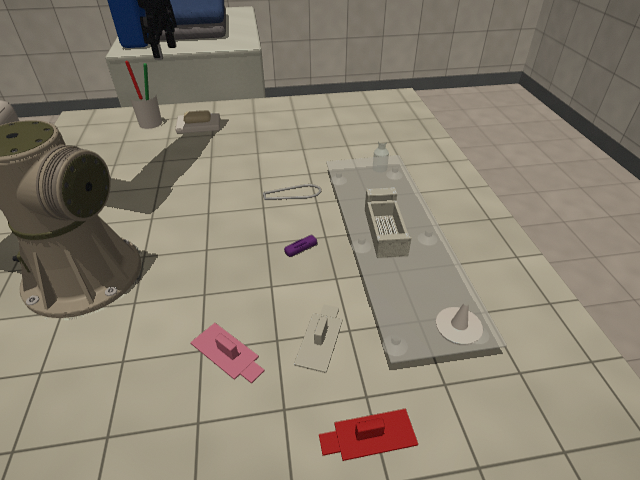

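Candidates: the white lid at top (407,270) and side (320,335), the pink look-alike at top (409,345), and the red one at top (488,250). I choose the white one. The case is at top (305,185), with its wide lip block at the left end, (273,180). Next is the close crop.

Run:
```python
import cv2,numpy as np
t=cv2.imread("pics/top0.png");s=cv2.imread("pics/side0.png")
def c(im,x,y): return cv2.resize(im[y:y+75,x:x+100],(400,300),interpolation=cv2.INTER_CUBIC)
o=np.vstack([np.hstack([c(t,255,148),c(t,360,235)]),np.hstack([c(s,340,185),c(s,275,300)])])
o=np.clip(o*1.3,0,255).astype(np.uint8)
cv2.imwrite("pics/crop1.png",o)
```

```text
(no output)
```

View pics/crop1.png

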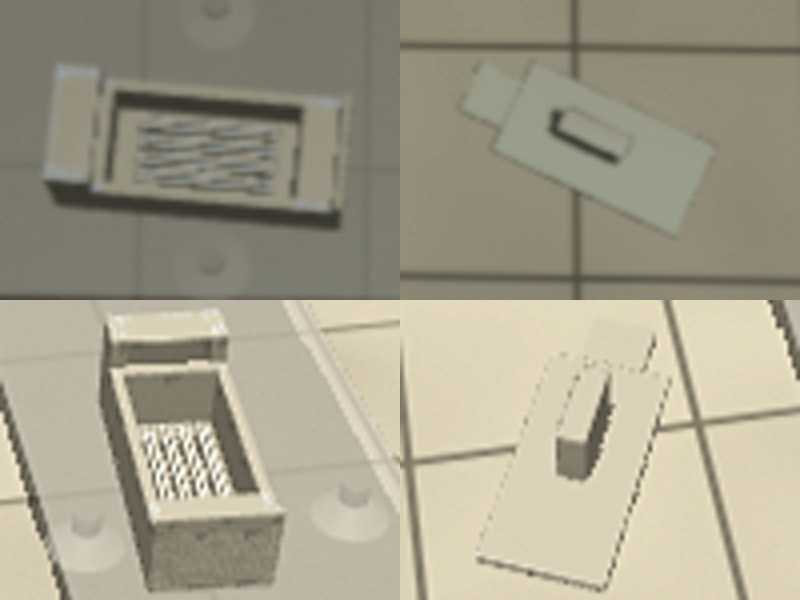

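The crop confirms a white lid with its tongue pointing left and up in the top view. The case's raised lip is at its left (+y) end and the low stop at its right end. Now I measure.

```bash
cat > h.py <<'E'
import numpy as np,cv2
from workcell import env
from scipy.spatial.transform import Rotation as R
def cal(n):
    c=env.get_calibration(n);f=240/np.tan(np.radians(c["vertical_fov"])/2)
    return cv2.Rodrigues(c["rvec"])[0],c["tvec"],f,c["cx"],c["cy"]
def ray(n,p,z):
    M,t,f,cx,cy=cal(n);d=M.T@np.array([(p[0]-cx)/f,(p[1]-cy)/f,1]);o=-M.T@t
    return o+d*(z-o[2])/d[2]
def proj(n,P):
    M,t,f,cx,cy=cal(n);q=M@np.asarray(P)+t;return np.array([f*q[0]/q[2]+cx,f*q[1]/q[2]+cy])
def fit(L,W):
    L=np.array(L,float);W=np.array(W)[:,:2];l=L-L.mean(0);w=W-W.mean(0)
    a=np.arctan2((l[:,0]*w[:,1]-l[:,1]*w[:,0]).sum(),(l*w).sum())
    Q=np.array([[np.cos(a),-np.sin(a)],[np.sin(a),np.cos(a)]]);o=W.mean(0)-Q@L.mean(0)
    return o,np.degrees(a),np.linalg.norm(W-(L@Q.T+o),axis=1)
E
cat > m.py <<'E'
from h import *
np.set_printoptions(precision=4,suppress=True)
T1=lambda x,y:(255+x/4-.4,148+y/4-.4);T2=lambda x,y:(360+(x-400)/4-.4,235+y/4-.4)
S1=lambda x,y:(340+x/4-.4,185+(y-300)/4-.4);S2=lambda x,y:(275+(x-400)/4-.4,300+(y-300)/4-.4)
L=np.array([[28,46],[-28,46],[28,-66],[-28,-66],[15,72],[-15,72]])/1e3
print("lid top",fit(L,[ray("top",T2(*p),.005) for p in[(530,62),(494,150),(716,147),(678,237),(478,62),(458,105)]]))
print("lid side",fit(L,[ray("side",S2(*p),.005) for p in[(669,378),(553,353),(604,588),(478,560),(656,333),(592,320)]]))
for n,P in(("top",dict(lipout=[T1(58,66),T1(45,180)],lipedge=[T1(102,69),T1(92,188)],stop=[T1(352,97),T1(340,212)])),
           ("side",dict(lipout=[S1(221,312),S1(106,318)],lipedge=[S1(228,345),S1(112,340)],stop=[S1(283,513),S1(150,520)]))):
    r={k:[ray(n,p,.078 if k=="stop" else .088) for p in v] for k,v in P.items()}
    m={k:np.mean(v,0)[:2] for k,v in r.items()}
    for k,v in r.items(): print(n,k,v,"w",np.linalg.norm(v[0]-v[1]))
    d=m["lipout"]-m["stop"];print("len",np.linalg.norm(d),"depth",np.linalg.norm(m["lipout"]-m["lipedge"]),"ang-90",np.degrees(np.arctan2(d[1],d[0]))-90)
E
python3 m.py
```

```text
lid top (array([ 0.4467, -0.2316]), np.float64(-24.606609821861007), array([0.0017, 0.0017, 0.0009, 0.0013, 0.0014, 0.0024]))
lid side (array([ 0.4486, -0.2312]), np.float64(-24.47479460023682), array([0.001 , 0.0011, 0.0014, 0.001 , 0.0012, 0.0013]))
top lipout [array([0.66  , 0.0719, 0.088 ]), array([0.5968, 0.0768, 0.088 ])] w 0.06342799083603723
top lipedge [array([0.6586, 0.0482, 0.088 ]), array([0.5927, 0.0516, 0.088 ])] w 0.06601878991788133
top stop [array([ 0.6479, -0.0863,  0.078 ]), array([ 0.5839, -0.0805,  0.078 ])] w 0.06426460136727188
len 0.15823637722091216 depth 0.024564172313642656 ang-90 -4.534174917696973
side lipout [array([0.6633, 0.0742, 0.088 ]), array([0.5995, 0.0788, 0.088 ])] w 0.06399227313230571
side lipedge [array([0.6583, 0.0436, 0.088 ]), array([0.5978, 0.0581, 0.088 ])] w 0.062144216977775335
side stop [array([ 0.65  , -0.0826,  0.078 ]), array([ 0.5847, -0.0772,  0.078 ])] w 0.06554265563487487
len 0.15698608474130593 depth 0.025842163274767425 ang-90 -5.128532854494452
```

The lid's fin is at about (0.4475, -0.2315) with yaw -24.5°, and the two views agree. The slot is at about (0.628, 0.051, 0.07) with yaw about -4.7°. The sizes come out right: 64 mm wide, 158 mm long.

The tool cannot pitch, so I will tilt the lid within the grip by pressing its tail on the case's side rim. First I travel to the lid.

Request:
servo_tool(
  increments=[
    {"grip":0,"x":-34.6,"y":-15.9,"z":0,"roll":0},
    {"grip":0,"x":-34.6,"y":-15.9,"z":0,"roll":0},
    {"grip":0,"x":-34.6,"y":-15.9,"z":0,"roll":0},
    {"grip":0,"x":-34.6,"y":-15.9,"z":0,"roll":0},
    {"grip":0,"x":-34.6,"y":-15.9,"z":0,"roll":0},
  ],
)

```text
clock: 0.52
tcp_pos: [0.3073, 0.4247, 0.2309]
orientation: [-0.0, 0.143, 0.99, -0.0]
wrist_force: [0.7, 0.6, -0.6]
finger_gap: 0.0853
grip_force: 0.0
```

Request:
servo_tool(
  increments=[
    {"grip":0,"x":-34.6,"y":-15.9,"z":0,"roll":0},
    {"grip":0,"x":-34.6,"y":-15.9,"z":0,"roll":0},
    {"grip":0,"x":-34.6,"y":-15.9,"z":0,"roll":0},
    {"grip":0,"x":-34.6,"y":-15.9,"z":0,"roll":0},
    {"grip":0,"x":-34.6,"y":-15.9,"z":0,"roll":0},
  ],
)

```text
clock: 0.93
tcp_pos: [0.4508, 0.2991, 0.231]
orientation: [-0.0, 0.143, 0.99, -0.0]
wrist_force: [0.2, 0.8, 0.3]
finger_gap: 0.085
grip_force: 0.0
```

Request:
servo_tool(
  increments=[
    {"grip":0,"x":-9.9,"y":-34.1,"z":0,"roll":0},
    {"grip":0,"x":-9.9,"y":-34.1,"z":0,"roll":0},
    {"grip":0,"x":-9.9,"y":-34.1,"z":0,"roll":0},
    {"grip":0,"x":-9.9,"y":-34.1,"z":0,"roll":0},
    {"grip":0,"x":-9.9,"y":-34.1,"z":0,"roll":0},
  ],
)

```text
clock: 1.35
tcp_pos: [0.4483, 0.1215, 0.2309]
orientation: [-0.0, 0.143, 0.99, -0.0]
wrist_force: [0.3, -0.3, 0.4]
finger_gap: 0.085
grip_force: 0.0
```

Request:
servo_tool(
  increments=[
    {"grip":0,"x":-9.9,"y":-34.1,"z":0,"roll":0},
    {"grip":0,"x":-9.9,"y":-34.1,"z":0,"roll":0},
    {"grip":0,"x":-9.9,"y":-34.1,"z":0,"roll":0},
    {"grip":0,"x":-9.9,"y":-34.1,"z":0,"roll":0},
    {"grip":0,"x":-9.9,"y":-34.1,"z":0,"roll":0},
  ],
)

```text
clock: 1.77
tcp_pos: [0.4474, -0.0559, 0.2311]
orientation: [-0.0, 0.143, 0.99, 0.0]
wrist_force: [0.8, 0.9, -0.8]
finger_gap: 0.0854
grip_force: 0.0
```

Request:
servo_tool(
  increments=[
    {"grip":0,"x":-9.9,"y":-34.1,"z":0,"roll":0},
    {"grip":0,"x":-9.9,"y":-34.1,"z":0,"roll":0},
    {"grip":0,"x":-9.9,"y":-34.1,"z":0,"roll":0},
    {"grip":0,"x":-9.9,"y":-34.1,"z":0,"roll":0},
    {"grip":0,"x":-9.9,"y":-34.1,"z":0,"roll":0},
  ],
)

```text
clock: 2.18
tcp_pos: [0.4464, -0.2335, 0.231]
orientation: [-0.0, 0.144, 0.99, 0.0]
wrist_force: [1.5, 0.7, 0.3]
finger_gap: 0.0853
grip_force: 0.0
```

Request:
servo_tool(
  increments=[
    {"grip":0,"roll":7},
    {"grip":0,"roll":7},
    {"grip":0,"roll":7},
    {"grip":0,"roll":7},
    {"grip":0,"roll":7},
  ],
)

```text
invalid input at $.increments[0]: expected keys grip, x, y, z, roll
```

Request:
servo_tool(
  increments=[
    {"grip":0,"roll":7},
    {"grip":0,"roll":7},
    {"grip":0,"roll":7},
    {"grip":0,"roll":7},
    {"grip":0,"roll":7},
  ],
)

```text
invalid input at $.increments[0]: expected keys grip, x, y, z, roll
```

Request:
servo_tool(
  increments=[
    {"grip":0,"roll":7},
    {"grip":0,"roll":7},
    {"grip":0,"roll":7},
    {"grip":0,"roll":7},
    {"grip":0,"roll":0},
  ],
)

```text
invalid input at $.increments[0]: expected keys grip, x, y, z, roll
```

```bash
cat >> h.py <<'E'
def st():
    s=env.get_state();M=R.from_quat(np.roll(s["orientation"],-1)).as_matrix()
    return s,np.array(s["tcp_pos"]),M
def go(P,yaw):
    "shift in tool axes (mm) to TCP P; roll (deg) to bring tool y to yaw"
    s,p,M=st();y=np.degrees(np.arctan2(M[1,1],M[0,1]))
    print("t",round(s["clock"],2),"tcp",p.round(4),"yaw_y",round(y,2),"tilt",M[:,2].round(4),"F",np.round(s["wrist_force"],1),"gap",round(s["finger_gap"],4),"gf",round(s["grip_force"],1),"j",np.round(s["joint_pos"],2))
    print("shift",((M.T@(np.array(P)-p))*1e3).round(1),"roll",round((y-yaw+180)%360-180,2))
E
python3 -c "
from h import *
go([.4475,-.2315,.012],-24.5)"
```

```text
t 2.18 tcp [ 0.4464 -0.2335  0.231 ] yaw_y 73.49 tilt [-4.e-04  5.e-04 -1.e+00] F [1.5 0.7 0.3] gap 0.0853 gf 0.0 j [-0.64  0.18 -0.13  1.26  0.   -0.35]
shift [ -0.5   2.2 219. ] roll 97.99
```

Request:
servo_tool(
  increments=[
    {"grip":0,"x":-0.5,"y":2.2,"z":11,"roll":7},
    {"grip":0,"x":0,"y":0,"z":11,"roll":7},
    {"grip":0,"x":0,"y":0,"z":11,"roll":7},
    {"grip":0,"x":0,"y":0,"z":11,"roll":7},
    {"grip":0,"x":0,"y":0,"z":11,"roll":7},
  ],
)

```text
clock: 2.6
tcp_pos: [0.4478, -0.2299, 0.1753]
orientation: [-0.001, 0.437, 0.899, 0.0]
wrist_force: [0.3, -0.1, 0.4]
finger_gap: 0.0858
grip_force: 0.0
```

Request:
servo_tool(
  increments=[
    {"grip":0,"x":0,"y":0,"z":11,"roll":7},
    {"grip":0,"x":0,"y":0,"z":11,"roll":7},
    {"grip":0,"x":0,"y":0,"z":11,"roll":7},
    {"grip":0,"x":0,"y":0,"z":11,"roll":7},
    {"grip":0,"x":0,"y":0,"z":11,"roll":7},
  ],
)

```text
clock: 3.02
tcp_pos: [0.4479, -0.2297, 0.1204]
orientation: [-0.0, 0.687, 0.726, 0.0]
wrist_force: [0.4, -1.0, -0.5]
finger_gap: 0.0858
grip_force: 0.0
```

Request:
servo_tool(
  increments=[
    {"grip":0,"x":0,"y":0,"z":11,"roll":7},
    {"grip":0,"x":0,"y":0,"z":11,"roll":7},
    {"grip":0,"x":0,"y":0,"z":11,"roll":7},
    {"grip":0,"x":0,"y":0,"z":11,"roll":7},
    {"grip":0,"x":0,"y":0,"z":5,"roll":0},
  ],
)

```text
clock: 3.43
tcp_pos: [0.4471, -0.2292, 0.0706]
orientation: [-0.001, 0.842, 0.54, -0.0]
wrist_force: [-0.0, 0.0, 0.1]
finger_gap: 0.0852
grip_force: 0.0
```

```bash
python3 -c "
from h import *
go([.4475,-.2315,.012],-24.5)
im=env.read_camera('side')[:,:,::-1]
cv2.imwrite('pics/s2.png',cv2.resize(im[190:410,180:470],None,fx=2.5,fy=2.5,interpolation=3))"
```

```text
t 3.43 tcp [ 0.4471 -0.2292  0.0706] yaw_y -24.66 tilt [-0.0022  0.0017 -1.    ] F [-0.   0.   0.1] gap 0.0852 gf 0.0 j [-0.63  0.29 -0.41  0.88  0.    1.37]
shift [-2.   1.5 58.6] roll -0.16
```

View pics/s2.png

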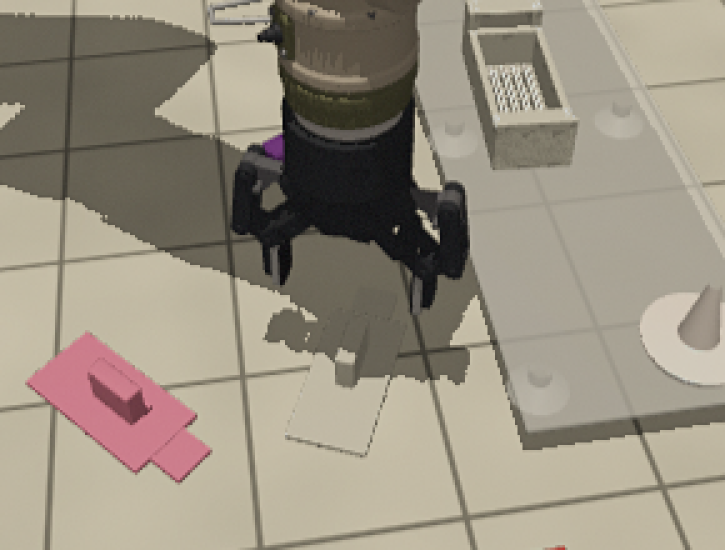

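The side crop shows the open fingers around the white lid's fin (345,365), clear of the pink one. I descend and close.

Request:
servo_tool(
  increments=[
    {"grip":0,"x":-2,"y":1.5,"z":20,"roll":0},
    {"grip":0,"x":0,"y":0,"z":20,"roll":0},
    {"grip":0,"x":0,"y":0,"z":18.5,"roll":0},
    {"grip":0.5,"x":0,"y":0,"z":0,"roll":0},
    {"grip":1,"x":0,"y":0,"z":0,"roll":0},
  ],
  grip_force=25,
)

```text
clock: 3.9
tcp_pos: [0.448, -0.2318, 0.0134]
orientation: [-0.001, 0.84, 0.542, -0.0]
wrist_force: [0.5, 0.2, 0.3]
finger_gap: 0.0639
grip_force: 0.0
```

Request:
servo_tool(
  increments=[
    {"grip":1,"x":0,"y":0,"z":0,"roll":0},
    {"grip":1,"x":0,"y":0,"z":0,"roll":0},
    {"grip":1,"x":0,"y":0,"z":0,"roll":0},
    {"grip":1,"x":0,"y":0,"z":0,"roll":0},
    {"grip":1,"x":0,"y":0,"z":0,"roll":0},
  ],
)

```text
clock: 4.32
tcp_pos: [0.4496, -0.2329, 0.0149]
orientation: [0.001, 0.841, 0.541, 0.0]
wrist_force: [-0.1, 0.9, 5.7]
finger_gap: 0.0137
grip_force: 25.2
```

Request:
servo_tool(
  increments=[
    {"grip":1,"x":0,"y":0,"z":0,"roll":0},
    {"grip":1,"x":0,"y":0,"z":0,"roll":0},
    {"grip":1,"x":0,"y":0,"z":0,"roll":0},
  ],
)

```text
clock: 4.57
tcp_pos: [0.4495, -0.2329, 0.0149]
orientation: [0.001, 0.841, 0.541, 0.0]
wrist_force: [-0.2, 1.2, 6.6]
finger_gap: 0.0134
grip_force: 25.3
```

```bash
python3 -c "
from h import *
go([.4475,-.2315,.012],-24.5)"
```

```text
t 4.57 tcp [ 0.4495 -0.2329  0.0149] yaw_y -24.48 tilt [ 0.0018 -0.0012 -1.    ] F [-0.2  1.2  6.6] gap 0.0134 gf 25.3 j [-0.64  0.36 -0.47  0.74  0.    1.36]
shift [ 0.5 -2.5  2.9] roll 0.02
```

Request:
servo_tool(
  increments=[
    {"grip":0.7,"x":0,"y":-2,"z":0,"roll":0},
    {"grip":0.7,"x":0,"y":0,"z":0,"roll":0},
    {"grip":0.7,"x":0,"y":0,"z":3,"roll":0},
    {"grip":0.7,"x":0,"y":0,"z":2,"roll":0},
    {"grip":0.7,"x":0,"y":0,"z":0,"roll":0},
  ],
)

```text
clock: 4.98
tcp_pos: [0.4464, -0.2312, 0.0081]
orientation: [-0.001, 0.841, 0.541, -0.0]
wrist_force: [-0.0, 1.3, 0.1]
finger_gap: 0.0254
grip_force: 0.0
```

Request:
servo_tool(
  increments=[
    {"grip":1,"x":0,"y":0,"z":0,"roll":0},
    {"grip":1,"x":0,"y":0,"z":0,"roll":0},
    {"grip":1,"x":0,"y":0,"z":0,"roll":0},
    {"grip":1,"x":0,"y":0,"z":0,"roll":0},
    {"grip":1,"x":0,"y":0,"z":0,"roll":0},
  ],
)

```text
clock: 5.4
tcp_pos: [0.4468, -0.2315, 0.0087]
orientation: [-0.0, 0.841, 0.541, -0.0]
wrist_force: [-0.1, -0.3, -1.1]
finger_gap: 0.0136
grip_force: 25.0
```

```bash
python3 -c "
from h import *
go([.4475,-.2315,.012],-24.5)"
```

```text
t 5.4 tcp [ 0.4468 -0.2315  0.0087] yaw_y -24.49 tilt [-2.e-04  2.e-04 -1.e+00] F [-0.1 -0.3 -1.1] gap 0.0136 gf 25.0 j [-0.64  0.36 -0.48  0.73  0.    1.36]
shift [ 0.3  0.6 -3.3] roll 0.01
```

Gripped at 25 N with a 13.6 mm gap, and the TCP is 8.7 mm above the lid's underside. I lift, then go to the tilt station in front of the case's near side.

Request:
servo_tool(
  increments=[
    {"grip":1,"x":0,"y":0,"z":-20,"roll":0},
    {"grip":1,"x":0,"y":0,"z":-35,"roll":0},
    {"grip":1,"x":0,"y":0,"z":-35,"roll":0},
    {"grip":1,"x":0,"y":0,"z":-35,"roll":0},
    {"grip":1,"x":0,"y":0,"z":-20,"roll":0},
  ],
)

```text
clock: 5.82
tcp_pos: [0.448, -0.2323, 0.1576]
orientation: [0.002, 0.841, 0.541, 0.001]
wrist_force: [1.1, -0.2, -1.1]
finger_gap: 0.0137
grip_force: 25.0
```

Request:
servo_tool(
  increments=[
    {"grip":1,"x":0,"y":0,"z":0,"roll":-6.86},
    {"grip":1,"x":0,"y":0,"z":0,"roll":-6.86},
    {"grip":1,"x":0,"y":0,"z":0,"roll":-6.86},
    {"grip":1,"x":0,"y":0,"z":0,"roll":-6.86},
    {"grip":1,"x":0,"y":0,"z":0,"roll":-6.86},
  ],
)

```text
clock: 6.23
tcp_pos: [0.4468, -0.2315, 0.1538]
orientation: [-0.0, 0.642, 0.767, 0.0]
wrist_force: [-0.0, -0.1, -0.6]
finger_gap: 0.0137
grip_force: 25.0
```

Request:
servo_tool(
  increments=[
    {"grip":1,"x":0,"y":0,"z":0,"roll":-6.86},
    {"grip":1,"x":0,"y":0,"z":0,"roll":-6.86},
    {"grip":1,"x":0,"y":0,"z":0,"roll":-6.86},
    {"grip":1,"x":0,"y":0,"z":0,"roll":-6.86},
    {"grip":1,"x":0,"y":0,"z":0,"roll":-6.86},
  ],
)

```text
clock: 6.65
tcp_pos: [0.4468, -0.2314, 0.1537]
orientation: [-0.0, 0.387, 0.922, 0.0]
wrist_force: [0.5, 0.1, -0.9]
finger_gap: 0.0132
grip_force: 25.0
```

Request:
servo_tool(
  increments=[
    {"grip":1,"x":0,"y":0,"z":0,"roll":-6.86},
    {"grip":1,"x":0,"y":0,"z":0,"roll":-6.86},
    {"grip":1,"x":0,"y":0,"z":0,"roll":-6.86},
    {"grip":1,"x":0,"y":0,"z":0,"roll":-6.86},
    {"grip":1,"x":0,"y":0,"z":0,"roll":-6.86},
  ],
)

```text
clock: 7.07
tcp_pos: [0.4468, -0.2314, 0.1537]
orientation: [-0.0, 0.098, 0.995, 0.0]
wrist_force: [0.3, -0.9, -0.9]
finger_gap: 0.0133
grip_force: 25.0
```

Request:
servo_tool(
  increments=[
    {"grip":1,"x":0,"y":0,"z":0,"roll":-6.86},
    {"grip":1,"x":0,"y":0,"z":0,"roll":0},
  ],
)

```text
clock: 7.23
tcp_pos: [0.4468, -0.2315, 0.1537]
orientation: [-0.0, 0.04, 0.999, 0.0]
wrist_force: [-0.4, 0.3, -0.2]
finger_gap: 0.0134
grip_force: 25.0
```

```bash
python3 -c "
from h import *
go([.5386,.0038,.110],85.3)"
```

```text
t 7.23 tcp [ 0.4468 -0.2315  0.1537] yaw_y 85.44 tilt [-2.e-04  2.e-04 -1.e+00] F [-0.4  0.3 -0.2] gap 0.0134 gf 25.0 j [-0.64  0.21 -0.28  1.08  0.   -0.56]
shift [-72.8 241.8  43.7] roll 0.14
```

Request:
servo_tool(
  increments=[
    {"grip":1,"x":-10.4,"y":34.5,"z":0,"roll":0},
    {"grip":1,"x":-10.4,"y":34.5,"z":0,"roll":0},
    {"grip":1,"x":-10.4,"y":34.5,"z":0,"roll":0},
    {"grip":1,"x":-10.4,"y":34.5,"z":0,"roll":0},
    {"grip":1,"x":-10.4,"y":34.5,"z":0,"roll":0},
  ],
)

```text
clock: 7.65
tcp_pos: [0.5132, -0.0625, 0.1538]
orientation: [0.0, 0.043, 0.999, 0.0]
wrist_force: [1.0, -0.4, 0.3]
finger_gap: 0.0138
grip_force: 25.0
```

Request:
servo_tool(
  increments=[
    {"grip":1,"x":-10.4,"y":34.5,"z":0,"roll":0},
    {"grip":1,"x":-10.4,"y":34.5,"z":0,"roll":0},
    {"grip":1,"x":0,"y":0,"z":20,"roll":0},
    {"grip":1,"x":0,"y":0,"z":20,"roll":0},
    {"grip":1,"x":0,"y":0,"z":0,"roll":0},
  ],
)

```text
clock: 8.07
tcp_pos: [0.5369, 0.0045, 0.1103]
orientation: [-0.003, 0.042, 0.999, 0.0]
wrist_force: [-1.0, 0.9, -0.7]
finger_gap: 0.0136
grip_force: 25.0
```

```bash
python3 -c "
from h import *
go([.5386,.0038,.0787],85.3)
im=env.read_camera('side')[:,:,::-1]
cv2.imwrite('pics/s3.png',cv2.resize(im[130:330,240:500],None,fx=3,fy=3,interpolation=3))"
```

```text
t 8.07 tcp [0.5369 0.0045 0.1103] yaw_y 85.2 tilt [-6.1e-03  8.0e-04 -1.0e+00] F [-1.   0.9 -0.7] gap 0.0136 gf 25.0 j [-0.14  0.31 -0.26  1.   -0.   -0.06]
shift [-2.  -0.6 31.6] roll -0.1
```

View pics/s3.png

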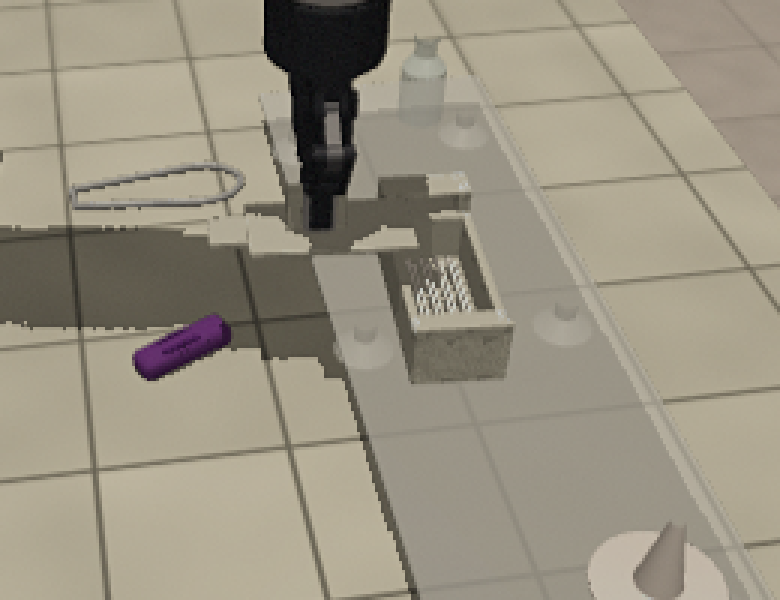

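The lid is level: its tail reaches over the case's near rim at crop (390,240) and its tongue points left at (230,230). I lower it onto the rim.

Request:
servo_tool(
  increments=[
    {"grip":1,"x":0,"y":0,"z":14,"roll":0},
    {"grip":1,"x":0,"y":0,"z":14,"roll":0},
    {"grip":1,"x":0,"y":0,"z":3,"roll":0},
    {"grip":1,"x":0,"y":0,"z":3,"roll":0},
    {"grip":1,"x":0,"y":0,"z":3,"roll":0},
  ],
  grip_force=20,
)

```text
clock: 8.53
tcp_pos: [0.5399, 0.0026, 0.0778]
orientation: [0.001, 0.042, 0.999, -0.0]
wrist_force: [-3.0, 0.3, 5.6]
finger_gap: 0.014
grip_force: 26.0
```

Request:
servo_tool(
  increments=[
    {"grip":1,"x":0,"y":0,"z":3,"roll":0},
    {"grip":1,"x":0,"y":0,"z":3,"roll":0},
    {"grip":1,"x":0,"y":0,"z":3,"roll":0},
    {"grip":1,"x":0,"y":0,"z":0,"roll":0},
    {"grip":1,"x":0,"y":0,"z":0,"roll":0},
  ],
)

```text
clock: 8.95
tcp_pos: [0.5394, 0.003, 0.0687]
orientation: [0.0, 0.042, 0.999, -0.0]
wrist_force: [-4.6, -0.3, 4.1]
finger_gap: 0.0137
grip_force: 26.6
```

```bash
python3 -c "
from h import *
go([.5386,.0038,.0787],85.3)
im=env.read_camera('side')[:,:,::-1]
cv2.imwrite('pics/s4.png',cv2.resize(im[160:260,280:410],None,fx=6,fy=6,interpolation=3))"
```

```text
t 8.95 tcp [0.5394 0.003  0.0687] yaw_y 85.24 tilt [ 6.e-04 -2.e-04 -1.e+00] F [-4.6 -0.3  4.1] gap 0.0137 gf 26.6 j [-0.14  0.35 -0.32  0.9  -0.   -0.06]
shift [  0.9   0.8 -10. ] roll -0.06
```

View pics/s4.png

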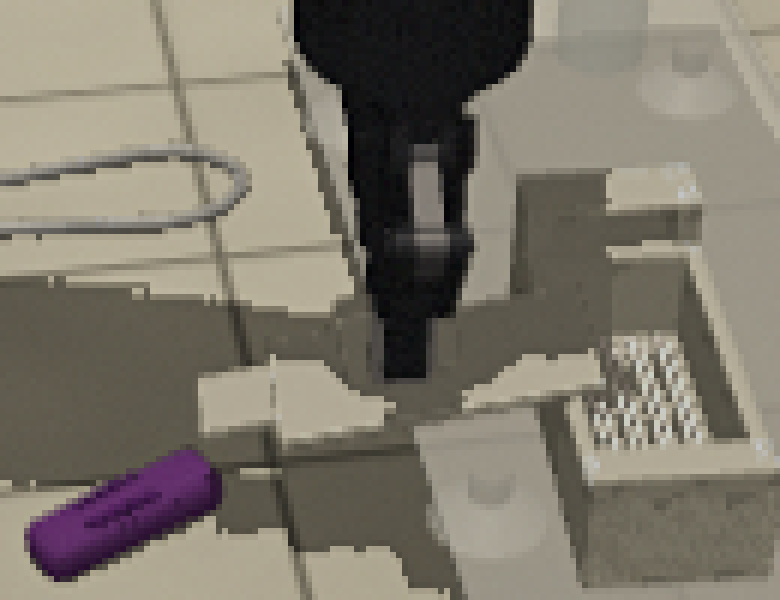

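The lid has tilted in the grip: the tail, at crop (603,385), now stands above the shoulder at (278,438), by about 10°. I press 5 mm more, lift, and measure the tilt.

Request:
servo_tool(
  increments=[
    {"grip":1,"x":0,"y":0,"z":3,"roll":0},
    {"grip":1,"x":0,"y":0,"z":3,"roll":0},
    {"grip":1,"x":0,"y":0,"z":0,"roll":0},
    {"grip":1,"x":0,"y":0,"z":0,"roll":0},
  ],
)

```text
clock: 9.33
tcp_pos: [0.539, 0.0031, 0.062]
orientation: [-0.0, 0.041, 0.999, -0.0]
wrist_force: [-4.7, -0.7, 3.1]
finger_gap: 0.0135
grip_force: 27.6
```

Request:
servo_tool(
  increments=[
    {"grip":1,"x":0,"y":0,"z":-10,"roll":0},
    {"grip":1,"x":0,"y":0,"z":-20,"roll":0},
    {"grip":1,"x":0,"y":0,"z":-20,"roll":0},
    {"grip":1,"x":0,"y":0,"z":0,"roll":0},
    {"grip":1,"x":0,"y":0,"z":0,"roll":0},
  ],
  grip_force=30,
)

```text
clock: 9.75
tcp_pos: [0.5414, 0.0029, 0.1136]
orientation: [0.002, 0.041, 0.999, -0.0]
wrist_force: [-0.3, -0.2, -1.5]
finger_gap: 0.0139
grip_force: 29.3
```

```bash
python3 -c "
from h import *
go([.5386,.0038,.14],85.3)
im=env.read_camera('side')[:,:,::-1]
cv2.imwrite('pics/s5.png',cv2.resize(im[130:230,280:410],None,fx=6,fy=6,interpolation=3))"
```

```text
t 9.75 tcp [0.5414 0.0029 0.1136] yaw_y 85.27 tilt [ 4.6e-03 -3.0e-04 -1.0e+00] F [-0.3 -0.2 -1.5] gap 0.0139 gf 29.3 j [-0.14  0.31 -0.26  1.    0.   -0.06]
shift [  2.7   0.6 -26.5] roll -0.03
```

View pics/s5.png

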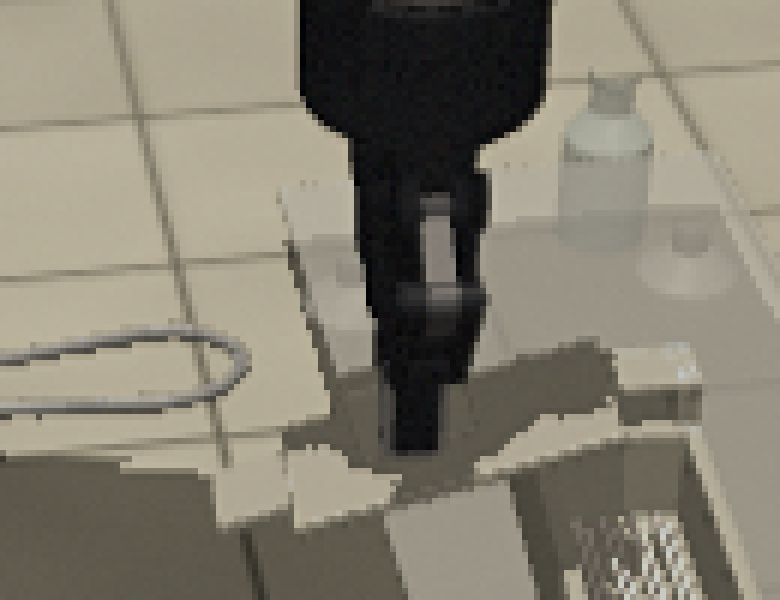

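```bash
cat >> h.py <<'E'
def onplane(n,p,q,nv):
    M,t,f,cx,cy=cal(n);d=M.T@np.array([(p[0]-cx)/f,(p[1]-cy)/f,1]);o=-M.T@t
    return o+d*(nv@(q-o))/(nv@d)
def side(pts,off=-.028):
    "points on the lid's side plane in tool axes rel. TCP, mm (x to tongue, z down)"
    s,p,M=st();nv=M[:,1];return np.array([M.T@(onplane("side",u,p+o*nv,nv)-p)*1e3 for u,o in pts])
E
python3 -c "
from h import *
C=lambda x,y:(280+x/6-.4,130+y/6-.4)
a=side([(C(618,432),-.028),(C(297,528),-.028),(C(220,528),-.015)]);print(a.round(1))
d=a[1]-a[0];print('len',np.hypot(d[0],d[2]),'tilt',np.degrees(np.arctan2(d[2],d[0])))"
```

```text
[[-65.5 -28.  -20.4]
 [ 38.5 -28.   12.5]
 [ 63.2 -15.   21.2]]
len 109.13883031703261 tilt 17.556363392701314
```

The lid is tilted about 17.5°, with the tongue tip 63 mm ahead of the TCP and 21 mm below it. The measured length is 109 mm against 112 mm. I raise, turn back, and go to the pre-insert point.

Request:
servo_tool(
  increments=[
    {"grip":1,"x":0,"y":0,"z":-25,"roll":0},
    {"grip":1,"x":0,"y":0,"z":-20,"roll":6.92},
    {"grip":1,"x":0,"y":0,"z":0,"roll":6.92},
    {"grip":1,"x":0,"y":0,"z":0,"roll":6.92},
    {"grip":1,"x":0,"y":0,"z":0,"roll":6.92},
  ],
)

```text
clock: 10.22
tcp_pos: [0.5392, 0.0032, 0.1561]
orientation: [-0.0, 0.282, 0.959, 0.0]
wrist_force: [-0.0, 0.6, -1.1]
finger_gap: 0.0136
grip_force: 29.3
```

Request:
servo_tool(
  increments=[
    {"grip":1,"x":0,"y":0,"z":0,"roll":6.92},
    {"grip":1,"x":0,"y":0,"z":0,"roll":6.92},
    {"grip":1,"x":0,"y":0,"z":0,"roll":6.92},
    {"grip":1,"x":0,"y":0,"z":0,"roll":6.92},
    {"grip":1,"x":0,"y":0,"z":0,"roll":6.92},
  ],
)

```text
clock: 10.63
tcp_pos: [0.5388, 0.0033, 0.1555]
orientation: [-0.001, 0.555, 0.832, -0.0]
wrist_force: [0.1, -0.1, -1.3]
finger_gap: 0.0135
grip_force: 29.3
```

Request:
servo_tool(
  increments=[
    {"grip":1,"x":0,"y":0,"z":0,"roll":6.92},
    {"grip":1,"x":0,"y":0,"z":0,"roll":6.92},
    {"grip":1,"x":0,"y":0,"z":0,"roll":6.92},
    {"grip":1,"x":0,"y":0,"z":0,"roll":6.92},
    {"grip":1,"x":0,"y":0,"z":0,"roll":0},
  ],
)

```text
clock: 11.05
tcp_pos: [0.5388, 0.0032, 0.1556]
orientation: [-0.001, 0.736, 0.676, -0.001]
wrist_force: [0.4, -0.4, -0.3]
finger_gap: 0.0134
grip_force: 29.3
```

```bash
python3 -c "
from h import *
go([.6208,-.0367,.125],-4.7)"
```

```text
t 11.05 tcp [0.5388 0.0032 0.1556] yaw_y -4.86 tilt [-1.8e-03  5.0e-04 -1.0e+00] F [ 0.4 -0.4 -0.3] gap 0.0134 gf 29.3 j [-0.14  0.28 -0.19  1.1   0.    1.51]
shift [-32.9  85.1  30.4] roll -0.16
```

Request:
servo_tool(
  increments=[
    {"grip":1,"x":-11,"y":28.3,"z":0,"roll":0},
    {"grip":1,"x":-11,"y":28.3,"z":0,"roll":0},
    {"grip":1,"x":-11,"y":28.5,"z":10,"roll":0},
    {"grip":1,"x":0,"y":0,"z":20,"roll":0},
    {"grip":1,"x":0,"y":0,"z":0,"roll":0},
  ],
)

```text
clock: 11.47
tcp_pos: [0.6204, -0.0372, 0.1219]
orientation: [-0.003, 0.735, 0.678, -0.002]
wrist_force: [-1.2, 0.6, -1.9]
finger_gap: 0.0134
grip_force: 29.6
```

```bash
python3 -c "
from h import *
go([.6208,-.0367,.095],-4.7)
a=env.read_camera('side')[:,:,::-1];b=env.read_camera('top')[:,:,::-1]
C=lambda im,x,y:cv2.resize(im[y:y+100,x:x+80],None,fx=5,fy=5,interpolation=3)
cv2.imwrite('pics/s6.png',np.hstack([C(a,345,160),C(b,262,140)]))"
```

```text
t 11.47 tcp [ 0.6204 -0.0372  0.1219] yaw_y -4.57 tilt [-0.0061  0.0013 -1.    ] F [-1.2  0.6 -1.9] gap 0.0134 gf 29.6 j [-0.19  0.46 -0.01  1.11  0.    1.46]
shift [ 0.5  0.5 26.9] roll 0.13
```

View pics/s6.png

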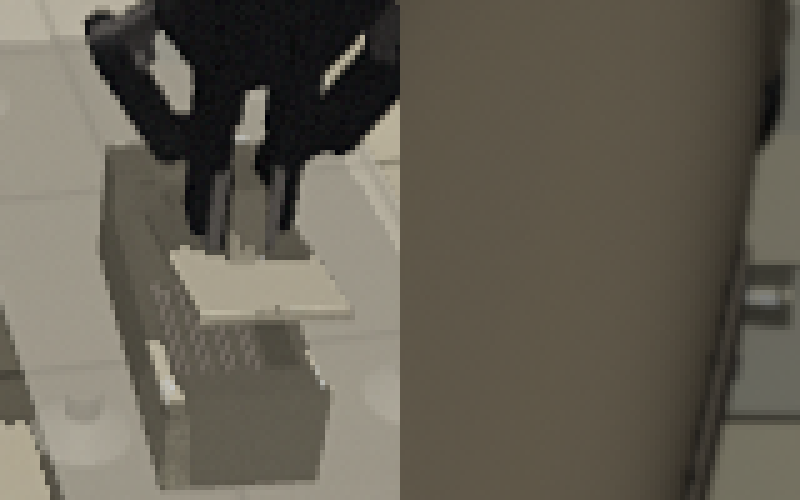

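The side view shows the raised tail edge from crop (200,322) to (352,318), above the case. The top view is blocked by the arm. I check these pixels against the expected tail position.

```bash
python3 -c "
from h import *
s,p,M=st()
for x,z in((-65.5,-20.4),(-66,-12)):
  for y in(28,-28): print(x,z,y,((proj('side',p+M@np.array([x,y,z])/1e3)-[345,160]+.4)*5).round(0))
for u in((200,322),(352,318)):
  P=onplane('side',(345+u[0]/5-.4,160+u[1]/5-.4),p+M[:,0]*-.0655,M[:,0]);print((M.T@(P-p)*1e3).round(1))
"
```

```text
-65.5 -20.4 28 [352. 292.]
-65.5 -20.4 -28 [199. 299.]
-66 -12 28 [349. 311.]
-66 -12 -28 [197. 318.]
[-65.5 -26.5  -9.6]
[-65.5  30.   -8. ]
```

The tail sits about 12 mm above the TCP. In the earlier crop I had read the plate's top edge. That matches no slip at 17.5°, so the tip is 60 mm ahead of the TCP and 29 mm below it. The TCP height for entry is 0.102.

Request:
servo_tool(
  increments=[
    {"grip":1,"x":0.5,"y":0.5,"z":12,"roll":0},
    {"grip":1,"x":0,"y":0,"z":10,"roll":0},
    {"grip":1,"x":0,"y":0,"z":0,"roll":0},
    {"grip":1,"x":0,"y":0,"z":0,"roll":0},
  ],
)

```text
clock: 11.9
tcp_pos: [0.6211, -0.0358, 0.1048]
orientation: [-0.001, 0.735, 0.678, -0.0]
wrist_force: [0.6, -0.4, -0.4]
finger_gap: 0.0136
grip_force: 29.7
```

```bash
python3 -c "
from h import *
go([.6208,-.0367,.102],-4.7)
s,p,M=st()
a=env.read_camera('side')[:,:,::-1]
for y in(28,-28): print(((proj('side',p+M@np.array([-71.3,y,-12.5])/1e3)-[345,150]+.4)*6).round(0))
cv2.imwrite('pics/s7.png',cv2.resize(a[150:250,345:445],None,fx=6,fy=6,interpolation=3))"
```

```text
t 11.9 tcp [ 0.6211 -0.0358  0.1048] yaw_y -4.63 tilt [-1.3e-03  4.0e-04 -1.0e+00] F [ 0.6 -0.4 -0.4] gap 0.0136 gf 29.7 j [-0.19  0.47 -0.04  1.06  0.    1.47]
shift [-0.9 -0.2  2.8] roll 0.07
[417. 492.]
[237. 501.]
```

View pics/s7.png

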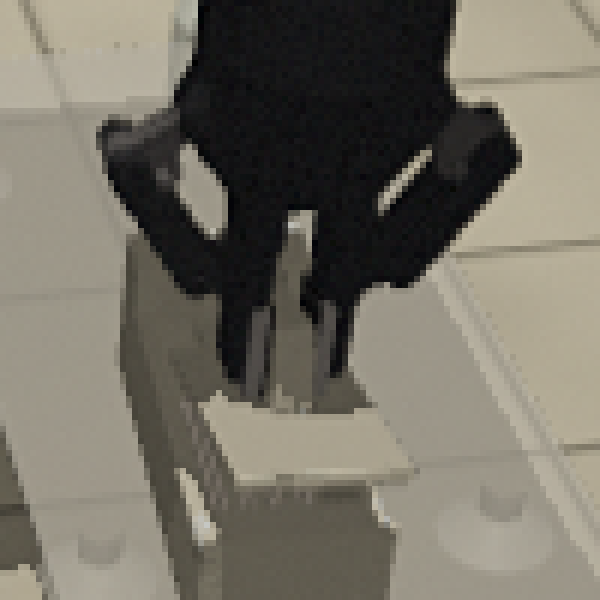

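Tail corners at crop (237,490) and (417,478) put the tip about 25 mm below the TCP and 62 mm ahead. I lower 7 mm, then feed in along tool x.

Request:
servo_tool(
  increments=[
    {"grip":1,"x":0,"y":0,"z":4,"roll":0},
    {"grip":1,"x":0,"y":0,"z":3,"roll":0},
    {"grip":1,"x":8,"y":0,"z":0,"roll":0},
    {"grip":1,"x":8,"y":0,"z":0,"roll":0},
    {"grip":1,"x":4,"y":0,"z":0,"roll":0},
  ],
)

```text
clock: 12.37
tcp_pos: [0.6237, -0.015, 0.0979]
orientation: [-0.0, 0.735, 0.678, 0.0]
wrist_force: [0.1, 0.4, -0.4]
finger_gap: 0.0131
grip_force: 29.7
```

Request:
servo_tool(
  increments=[
    {"grip":1,"x":4,"y":0,"z":0,"roll":0},
    {"grip":1,"x":4,"y":0,"z":0,"roll":0},
    {"grip":1,"x":4,"y":0,"z":0,"roll":0},
    {"grip":1,"x":0,"y":0,"z":0,"roll":0},
    {"grip":1,"x":0,"y":0,"z":0,"roll":0},
  ],
)

```text
clock: 12.78
tcp_pos: [0.6247, -0.004, 0.0978]
orientation: [0.0, 0.735, 0.678, 0.0]
wrist_force: [-0.0, 0.7, -1.6]
finger_gap: 0.0135
grip_force: 29.7
```

```bash
python3 -c "
from h import *
go([.628-.082*.050,.051-.9966*.050,.098],-4.7)"
```

```text
t 12.78 tcp [ 0.6247 -0.004   0.0978] yaw_y -4.66 tilt [ 1.e-04 -0.e+00 -1.e+00] F [-0.   0.7 -1.6] gap 0.0135 gf 29.7 j [-0.13  0.47 -0.05  1.05 -0.    1.52]
shift [ 5.1 -1.2 -0.2] roll 0.04
```

No contact force, and the tip should be about 7 mm inside. I go 5 mm deeper, then lower slowly to feel the slot floor.

Request:
servo_tool(
  increments=[
    {"grip":1,"x":3,"y":-1,"z":0,"roll":0},
    {"grip":1,"x":2,"y":0,"z":0,"roll":0},
    {"grip":1,"x":0,"y":0,"z":1.5,"roll":0},
    {"grip":1,"x":0,"y":0,"z":1.5,"roll":0},
    {"grip":1,"x":0,"y":0,"z":0,"roll":0},
  ],
)

```text
clock: 13.2
tcp_pos: [0.6243, 0.0003, 0.0953]
orientation: [0.0, 0.736, 0.677, 0.0]
wrist_force: [-1.3, -2.3, 3.5]
finger_gap: 0.0135
grip_force: 30.4
```

```bash
python3 -c "
from h import *
go([.628-.082*.050,.051-.9966*.050,.098],-4.7)
a=env.read_camera('side')[:,:,::-1]
cv2.imwrite('pics/s8.png',cv2.resize(a[150:250,345:445],None,fx=6,fy=6,interpolation=3))"
```

```text
t 13.2 tcp [6.243e-01 3.000e-04 9.530e-02] yaw_y -4.71 tilt [ 9.e-04 -5.e-04 -1.e+00] F [-1.3 -2.3  3.5] gap 0.0135 gf 30.4 j [-0.13  0.47 -0.05  1.04 -0.    1.53]
shift [ 0.9 -0.5 -2.7] roll -0.01
```

View pics/s8.png

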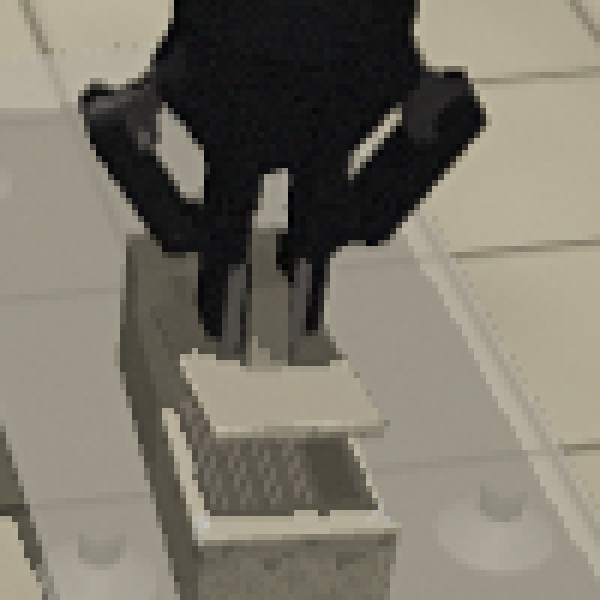

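Floor contact at 3.5 N with the tip at about rim height, as predicted. The tail, at crop (300,430), is raised and centred over the case. Now I swing it down, with a slight pull back.

Request:
servo_tool(
  increments=[
    {"grip":1,"x":-0.5,"y":0,"z":2,"roll":0},
    {"grip":1,"x":-0.5,"y":0,"z":2,"roll":0},
    {"grip":1,"x":-0.5,"y":0,"z":2,"roll":0},
    {"grip":1,"x":-0.5,"y":0,"z":2,"roll":0},
    {"grip":1,"x":-0.5,"y":0,"z":2,"roll":0},
  ],
  grip_force=20,
)

```text
clock: 13.67
tcp_pos: [0.6249, -0.0027, 0.0858]
orientation: [0.001, 0.736, 0.677, 0.001]
wrist_force: [-0.1, -2.4, 4.8]
finger_gap: 0.0133
grip_force: 30.7
```

Request:
servo_tool(
  increments=[
    {"grip":1,"x":-0.5,"y":0,"z":2,"roll":0},
    {"grip":1,"x":-0.5,"y":0,"z":1.5,"roll":0},
    {"grip":1,"x":-0.5,"y":0,"z":1.5,"roll":0},
    {"grip":1,"x":0,"y":0,"z":0,"roll":0},
  ],
)

```text
clock: 14.0
tcp_pos: [0.6247, -0.0041, 0.0804]
orientation: [0.001, 0.736, 0.677, 0.0]
wrist_force: [0.3, -1.9, 4.0]
finger_gap: 0.0141
grip_force: 30.7
```

```bash
python3 -c "
from h import *
go([.628-.082*.057,.051-.9966*.057,.0765],-4.7)
a=env.read_camera('side')[:,:,::-1]
cv2.imwrite('pics/s9.png',cv2.resize(a[150:250,345:445],None,fx=6,fy=6,interpolation=3))"
```

```text
t 14.0 tcp [ 0.6247 -0.0041  0.0804] yaw_y -4.74 tilt [ 2.1e-03 -9.0e-04 -1.0e+00] F [ 0.3 -1.9  4. ] gap 0.0141 gf 30.7 j [-0.13  0.49 -0.07  1.01 -0.    1.52]
shift [-1.8 -1.2  3.9] roll -0.04
```

View pics/s9.png

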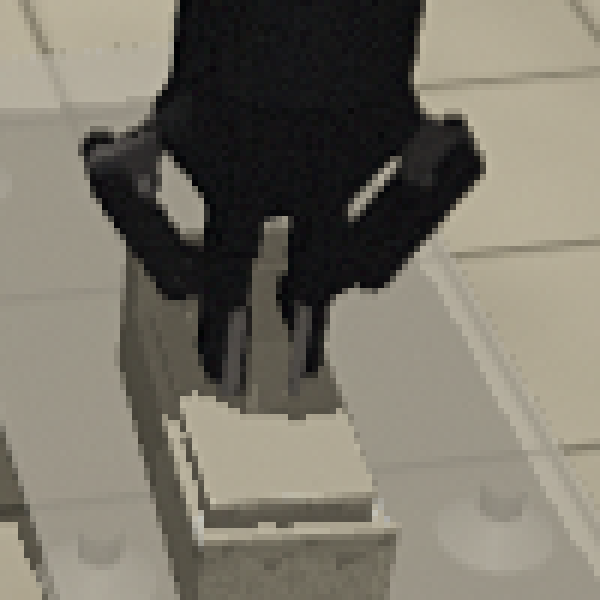

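I have now viewed 11 pictures, one over the limit of 10, so from here I use only numbers. The tail is inside the stop and nearly down. I lower further by force.

Request:
servo_tool(
  increments=[
    {"grip":1,"x":-0.7,"y":0,"z":1.5,"roll":0},
    {"grip":1,"x":-0.7,"y":0,"z":1.5,"roll":0},
    {"grip":1,"x":0,"y":0,"z":1,"roll":0},
    {"grip":1,"x":0,"y":0,"z":0,"roll":0},
  ],
)

```text
clock: 14.38
tcp_pos: [0.624, -0.0049, 0.076]
orientation: [0.0, 0.736, 0.677, 0.0]
wrist_force: [1.9, -2.6, 5.6]
finger_gap: 0.0135
grip_force: 31.0
```

```bash
python3 -c "
from h import *
go([.628-.082*.057,.051-.9966*.057,.0765],-4.7);print(env.get_state()['ft_torque'])"
```

```text
t 14.38 tcp [ 0.624  -0.0049  0.076 ] yaw_y -4.7 tilt [ 1.e-03 -3.e-04 -1.e+00] F [ 1.9 -2.6  5.6] gap 0.0135 gf 31.0 j [-0.14  0.49 -0.08  1.   -0.    1.52]
shift [-0.9 -0.6 -0.5] roll -0.0
[-0.32630891 -0.18292349 -0.08286179]
```

Still swinging down, with no force jump yet. I continue in 1 mm steps.

Request:
servo_tool(
  increments=[
    {"grip":1,"x":-0.5,"y":0,"z":1,"roll":0},
    {"grip":1,"x":0,"y":0,"z":1,"roll":0},
    {"grip":1,"x":0,"y":0,"z":0,"roll":0},
  ],
)

```text
clock: 14.63
tcp_pos: [0.6241, -0.0049, 0.076]
orientation: [0.001, 0.735, 0.678, 0.001]
wrist_force: [-2.9, -1.6, 16.0]
finger_gap: 0.0135
grip_force: 32.6
```

Request:
servo_tool(
  increments=[
    {"grip":1,"x":0,"y":0,"z":1,"roll":0},
    {"grip":1,"x":0,"y":0,"z":1,"roll":0},
    {"grip":1,"x":0,"y":0,"z":0,"roll":0},
  ],
)

```text
clock: 14.88
tcp_pos: [0.6241, -0.0049, 0.0759]
orientation: [0.001, 0.735, 0.678, 0.001]
wrist_force: [-7.7, -0.2, 26.4]
finger_gap: 0.0135
grip_force: 34.1
```

```bash
python3 -c "
from h import *
go([.628-.082*.057,.051-.9966*.057,.0765],-4.7);print(env.get_state()['ft_torque'])"
```

```text
t 14.88 tcp [ 0.6241 -0.0049  0.0759] yaw_y -4.67 tilt [ 3.3e-03 -3.0e-04 -1.0e+00] F [-7.7 -0.2 26.4] gap 0.0135 gf 34.1 j [-0.14  0.49 -0.08  1.    0.    1.52]
shift [-0.9 -0.7 -0.6] roll 0.03
[ 0.11378406  1.62710681 -0.0711179 ]
```

A firm stop at TCP z = 0.0759 with 26 N: the fingertips are on the plate (0.075) and the lid is on the rim. I relieve the push, open, and retreat.

Request:
servo_tool(
  increments=[
    {"grip":1,"x":0,"y":0,"z":-2,"roll":0},
    {"grip":1,"x":0,"y":0,"z":-1.5,"roll":0},
    {"grip":0.6,"x":0,"y":0,"z":0,"roll":0},
    {"grip":0.6,"x":0,"y":0,"z":0,"roll":0},
    {"grip":0.6,"x":0,"y":0,"z":0,"roll":0},
  ],
)

```text
clock: 15.3
tcp_pos: [0.6224, -0.0046, 0.0743]
orientation: [-0.001, 0.735, 0.678, -0.001]
wrist_force: [-1.8, 0.5, 1.6]
finger_gap: 0.0342
grip_force: 1.1
```

Request:
servo_tool(
  increments=[
    {"grip":0.6,"x":0,"y":0,"z":-5,"roll":0},
    {"grip":0.6,"x":0,"y":0,"z":-15,"roll":0},
    {"grip":0.6,"x":0,"y":0,"z":-30,"roll":0},
    {"grip":0.6,"x":0,"y":0,"z":-40,"roll":0},
    {"grip":0.6,"x":0,"y":0,"z":-40,"roll":0},
  ],
)

```text
clock: 15.72
tcp_pos: [0.6224, -0.005, 0.2052]
orientation: [-0.001, 0.735, 0.678, -0.001]
wrist_force: [0.9, -0.5, -0.3]
finger_gap: 0.0341
grip_force: 0.0
```

```bash
python3 -c "
from h import *
go([.45,-.25,.205],-4.7)"
```

```text
t 15.72 tcp [ 0.6224 -0.005   0.2052] yaw_y -4.69 tilt [-3.7e-03  7.0e-04 -1.0e+00] F [ 0.9 -0.5 -0.3] gap 0.0341 gf 0.0 j [-0.14  0.42  0.13  1.29  0.    1.52]
shift [-258.3 -151.8    0.6] roll 0.01
```

I clear the arm from the top view, then check the lid's seating with numbers.

Request:
servo_tool(
  increments=[
    {"grip":0.6,"x":-30,"y":-18,"z":0,"roll":0},
    {"grip":0.6,"x":-30,"y":-18,"z":0,"roll":0},
    {"grip":0.6,"x":-30,"y":-18,"z":0,"roll":0},
    {"grip":0.6,"x":-30,"y":-18,"z":0,"roll":0},
    {"grip":0.6,"x":-30,"y":-18,"z":0,"roll":0},
  ],
)

```text
clock: 16.13
tcp_pos: [0.5205, -0.1482, 0.2051]
orientation: [-0.0, 0.735, 0.678, -0.0]
wrist_force: [-0.6, -0.8, 0.1]
finger_gap: 0.0345
grip_force: 0.0
```

Request:
servo_tool(
  increments=[
    {"grip":0.6,"x":-30,"y":-18,"z":0,"roll":0},
    {"grip":0.6,"x":-30,"y":-18,"z":0,"roll":0},
    {"grip":0.6,"x":-30,"y":-18,"z":0,"roll":0},
    {"grip":0.6,"x":0,"y":0,"z":0,"roll":0},
    {"grip":0.6,"x":0,"y":0,"z":0,"roll":0},
  ],
)

```text
clock: 16.55
tcp_pos: [0.4594, -0.234, 0.2051]
orientation: [-0.0, 0.737, 0.676, 0.0]
wrist_force: [0.1, -0.0, -0.1]
finger_gap: 0.0345
grip_force: 0.0
```

Run:
```python
from h import *
go([.45,-.25,.205],-4.7)
a=cv2.cvtColor(env.read_camera('top'),cv2.COLOR_RGB2GRAY);b=cv2.cvtColor(env.read_camera('side'),cv2.COLOR_RGB2GRAY)
S=np.array([.628,.051]);yd=np.array([.082,.9966]);xd=np.array([.9966,-.082])
def P(x,y,z): return np.r_[S+xd*x/1e3+yd*y/1e3,z]
# rectified brightness on plane z=.075 along case axis (rows: offset across), step 4 mm
for n,g in(("top",a),("side",b)):
    for x in(-24,-15,15,24):
        q=np.array([proj(n,P(x,y,.075)) for y in range(-144,24,4)],np.float32)
        print(n,x,cv2.remap(g,q[:,None,0],q[:,None,1],1).ravel().tolist())
    q=np.array([proj(n,P(x,-100,.075)) for x in range(-44,45,4)],np.float32)
    print(n,"across y=-100",cv2.remap(g,q[:,None,0],q[:,None,1],1).ravel().tolist())
```

```text
t 16.55 tcp [ 0.4594 -0.234   0.2051] yaw_y -4.91 tilt [-3.e-04  6.e-04 -1.e+00] F [ 0.1 -0.  -0.1] gap 0.0345 gf 0.0 j [-0.63  0.21 -0.16  1.21  0.    1.03]
shift [-16.8  -8.    0.1] roll -0.21
top -24 [105, 106, 111, 119, 124, 128, 125, 129, 129, 128, 129, 129, 129, 128, 128, 127, 128, 128, 128, 127, 127, 127, 127, 127, 128, 127, 126, 126, 127, 127, 127, 127, 126, 124, 95, 120, 110, 124, 133, 130, 132, 132]
top -15 [104, 106, 108, 112, 123, 124, 124, 129, 129, 128, 128, 128, 128, 128, 128, 129, 127, 128, 128, 127, 128, 127, 127, 127, 127, 127, 127, 127, 127, 127, 126, 127, 126, 122, 103, 110, 100, 121, 127, 127, 126, 126]
top 15 [100, 106, 110, 112, 114, 124, 118, 127, 127, 127, 127, 126, 127, 127, 126, 126, 126, 124, 119, 118, 119, 123, 120, 117, 116, 117, 119, 122, 122, 125, 126, 125, 125, 125, 105, 122, 123, 124, 126, 125, 124, 124]
top 24 [100, 104, 106, 114, 108, 128, 126, 128, 127, 126, 126, 126, 126, 127, 126, 125, 125, 125, 126, 127, 125, 124, 125, 124, 126, 126, 125, 124, 125, 125, 126, 126, 125, 117, 98, 124, 97, 117, 124, 125, 124, 124]
top across y=-100 [88, 55, 56, 107
[... 373 characters left out ...]
2, 181, 182, 182, 182, 181, 181, 182, 182, 181, 182, 181, 182, 181, 182, 183, 184, 141, 53, 22, 19, 20, 23, 28, 24, 22, 35, 43, 43, 46]
side 15 [111, 99, 111, 114, 157, 173, 131, 177, 182, 181, 182, 182, 181, 181, 182, 182, 181, 181, 182, 182, 181, 182, 184, 186, 165, 131, 107, 141, 182, 183, 182, 182, 181, 182, 180, 184, 184, 185, 144, 91, 103, 141]
side 24 [114, 113, 111, 116, 157, 159, 123, 182, 182, 181, 181, 181, 182, 181, 181, 181, 182, 182, 182, 182, 181, 182, 181, 182, 181, 182, 181, 182, 181, 181, 181, 182, 181, 181, 171, 152, 122, 89, 86, 80, 84, 128]
side across y=-100 [161, 91, 89, 137, 134, 184, 182, 182, 181, 182, 181, 181, 182, 182, 182, 182, 182, 181, 181, 169, 157, 157, 158]
```

The lid lies as a uniform plate from y ≈ -120 to -9 mm in the slot frame. That puts the tail inside the stop at -131 and the tongue under the lip. It is centred across the case, and both views agree at z = 0.075. I hand in.

```bash
python3 -c "
from workcell import env
print(env.hand_in())"
```

```text
the job is handed in; nothing more can be done
None
```

The lid is on the case: tongue tucked under the lip with the tail raised about 17°, swung down flat inside the stop and released, handed in at about 17 s with the bottle and holder untouched; I viewed 11 pictures, one over the limit of 10, and checked the final seating by numbers only.

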